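# Load a ribbon spool on the gift-wrap dispenser and lock it

### The arm

A 6-joint arm with a two-finger parallel gripper is mounted at the origin on the work surface. World frame = base frame: x ahead of the robot, y to its left, z up, the work surface at z = 0. Lengths are in m, angles in rad, forces in N, time in s.
With the tool pointing down it reaches from about 0.325 to 0.9 m from the base axis. Payload 6.1 kg.
Tool frame: the origin (TCP) lies on the centre line of the jaws, within the pads' length; the fingertips stand 14 mm ahead of it and the grasp point (between the pads) lies 5 mm behind it (robot.nose_length is the distance from the TCP to the fingertips, in m); z points along the fingers, y is the line along which they close (so a half turn about z gives the same grasp; the last joint's range is limited). The gripper opens to 85 mm and grips with 20 to 120 N. Pads are 22 mm wide; open, the fingers measure 114 mm over their backs; the gripper's body (76 mm by 85 mm) begins 54 mm behind the grasp point. The pads swing forward as they close: fully open they stand 13 mm farther back than shut.
Start: joints at [0.986, 0.22, 1.526, -0, 1.395, -0.126], TCP at [0.277, 0.56, 0.245] pointing down, gripper open.
Joint ranges: [-2.98, 2.98], [-0.91, 2.08], [0.09, 2.57], [-1.24, 4.39], [0.2, 2.65], [-2.68, 2.68]. Speed limits (rad/s): [2.57, 2.57, 3.01, 3.14, 3.14, 3.14].

### API

Orientations are given as a unit quaternion [x, y, z, w].
In Python, from cell import robot gives the robot as it stands.
- The arm moves only by the tool carry_out, never from a script. Its arguments are lists of equal length, an entry for each row: "hand": the closure, from 0 (fully open) to 1 (shut); "translation": the shift along the world's x, y, z as a fraction of full scale, a list of three; "rot": the turn, a rotation vector about the world's x, y, z as a fraction of full scale, a list of three. In form: {"hand": [hand, ...], "translation": [[x, y, z], ...], "rot": [[wx, wy, wz], ...]}. A call has 1 to 5 rows; each row shifts and turns the commanded pose from where the row before left it; what a row does not reach is not made up. Full scale, the value 1, is 15 cm for a shift and 6 degrees for a turn. A row lasts 1/8 s, in which the tool goes at most 62.5 mm and 10.7 degrees, less where a joint would pass 70% of its speed; a pose out of reach is approached as far as the arm can. A call with a number of a shift or a turn outside -1 to 1 is refused whole. A call with a gripper value outside its range is refused whole. The fingers move at their own pace and stop on an object; "newtons" is the grip in N (left out, the last holds). Time passes only in rows, so rows that do not move let the fingers close. It gives the time, the measured TCP pose, the force, the opening and the grip force at its end, in the units of the state.
- robot.observe(): the state, without advancing time (a new reading comes with each control period).
- robot.get_image(name): name is "side" or "top" or "wrist"; returns a dict with "img" (420x560x3 uint8, red, green, blue), "range_z" (420x560 float32, m along the optical axis (not along the pixel's ray), 0 where there is no reading), "camera_matrix" (3x3 intrinsics, pixels), "T" (4x4, takes a point from camera to world coordinates); the wrist camera has in their place "mount" (4x4, takes a point from camera to tool coordinates, whose origin is the TCP and whose axes are the flange's). Camera axes: x right, y up, looking along -z (the intrinsics and any distortion apply to the point x, -y, -z); pixel columns grow to the right and rows downward; lengths in m; the calibration is good to about 2 mm. A picture is of the moment at which its call begins: read the wrist's pose just before it.
- robot.finish_job(): hands the job in; it is judged then, once.
The state is a dict: "t": time; "joint_positions": joint angles; "qvel": joint speeds; "joint_torque": joint torques, N m; "position": TCP position; "ee_rot": TCP orientation; "ft_force": force on the tool from outside, world axes, zero at the start; "torque": the same for the moment, N m; "grip_width": finger opening in m; "grip_force": force on a finger pad.
Only numpy, scipy, OpenCV 4.12 (cv2) and the standard library are available. Lean on these libraries where they do the work, as an engineer would, in place of code of your own. Each camera call takes 0.05 s, during which the arm holds its last target. There are 200 camera calls.

### The job

At the gift-wrapping counter, set the burgundy ribbon spool onto the dispenser's tall brass spindle and lower it gently, without letting it drop, until it sits fully down on the steel disc. Only then pinch the two red spring buttons of the cream spindle lock to free it from the short rest post, lift it off, and fit it over the spindle so that it sits flat on the spool and its catch clicks shut, with both buttons sprung back out. Leave the chocolate box, the jar and the heart tin where they stand.

Things in the scene. Friction and masses are not known exactly. Their poses are not given: they have to be found in the camera images.
- spool: Burgundy ribbon spool with two cream flanges, standing upright on the counter: flanges 62 mm across, 5 mm thick, winding 59 mm across, 50 mm tall in all, a round bore 20 mm wide right through it; 0.11 to 0.22 kg. Origin at the centre of its underside, z up along the bore. Grip it across the flanges from above.
- dispenser: Ribbon dispenser fixed to the counter, at any yaw: dark wooden base 240 x 110 x 12 mm, origin at the centre of its underside, x along its length. 75 mm from the centre at its -x end a steel disc 72 mm across, top 18 mm above the counter, with the tall brass spindle; 75 mm from the centre at its +x end a short brass rest post on a black collar 38 mm across.
- spindle_seat (a point): Point on the spindle's axis at the top face of the steel disc, 18 mm above the counter, where the spool's underside must come to rest. The spindle is 16 mm thick up to 56 mm above this point, then a thinner neck 9 mm thick up to 72 mm, then a head 16 mm thick that tapers from 79 mm to a 6 mm wide tip at 88 mm above this point.
- spindle_tip (a point): The centre of the spindle's tip, 88 mm above spindle_seat.
- rest_seat (a point): Point on the rest post's axis at the top of its black collar, 40 mm above the counter, where the lock's underside rests at the start. The post has the same neck and head as the spindle: head underside 22 mm, tip 38 mm above this point.
- lock: Spindle lock, locked on the rest post at the start: cream upright housing 34 (x) x 40 (y) x 38 (z) mm, a 20 mm square bore right through along z, 85 g. Origin at the centre of its underside, z up. A red spring button 18 x 18 mm on its +y and its -y side, centred 27 mm up; 56 mm over both, 46 mm pressed. On the mounted spool its underside is 50 mm above spindle_seat. It fits at any yaw.
- button_a_face (a point): Centre of the outer face of the red button on the lock's +y side when it is out (a point fixed to the lock's housing, 28 mm out from its axis, 27 mm above its underside).
- button_b_face (a point): The same for the button on the lock's -y side.
- button_a (a joint): How far the +y button is pressed in, m: 0 out (catch shut), 0.005 fully in. Spring: 2.4 N to start, 5.4 N at full press. Each button moves a steel jaw inside the lock, 12 to 19 mm above its underside, that reaches under the head of post or spindle (3 mm of vertical play). With both pressed over 4 mm the lock lifts off or goes on freely; let go in the neck, they spring shut.
- button_b (a joint): The same for the -y button.
- choc_box: Brown chocolate box with cream stripes, 80 x 140 x 30 mm, origin at the centre of its underside; to be left alone.
- jar: Amber glass jar with a brass lid, 64 mm across, 90 mm tall, origin at the centre of its underside; to be left alone.
- heart_tin: Red heart-shaped tin, about 80 x 100 x 28 mm, origin near the centre of its underside; to be left alone.
There are look-alikes about, which are no part of the job. What is shaped like the spool but black, blue or turquoise is not meant.

How it is judged:
On the way, in this order (a step that is already met when the one before it is completed fails the run):
1. the spool is fully down on the spindle's disc, while the lock is still on its rest post (horizontal distance between spool and spindle_seat below 0.005 m and z of spool in the frame of spindle_seat between -0.003 and 0.003 m and angle between spool's own z axis and vertical below 0.06 rad and horizontal distance between lock and rest_seat below 0.01 m and z of lock in the frame of rest_seat below 0.008 m), for 0.2 s.
2. the lock is freed and lifted clear of the rest post (z of lock in the frame of rest_seat above 0.045 m), for 0.1 s.
At the end, for the whole second after the job is handed in: Spool on the spindle: underside within 3 mm of the disc, 5 mm of the axis, upright. Lock over the spindle on the spool: underside 47 to 54 mm above the disc, within 5 mm of the axis, tilt under 0.08 rad, both buttons out to within 1.5 mm. All at rest (horizontal distance between each of spool, lock and spindle_seat below 0.005 m and z of spool in the frame of spindle_seat between -0.003 and 0.003 m and angle between spool's own z axis and vertical below 0.06 rad and z of lock in the frame of spindle_seat between 0.047 and 0.054 m and angle between lock's own z axis and vertical below 0.08 rad and value of joint each of button_a, button_b below 0.0015 m and linear speed of each of spool, lock below 0.02 m/s); the robot touches nothing.
It fails at once if the spool dropped down the spindle (over 0.45 m/s on it) (horizontal distance between spool and spindle_seat below 0.02 m and z of spool in the frame of spindle_seat below 0.06 m and linear speed of spool above 0.45 m/s).
It fails at once if the choc box pushed over 30 mm or tipped (distance of choc_box from where it was at the start of the episode above 0.03 m or angle between choc_box's own z axis and vertical above 0.3 rad).
It fails at once if the jar pushed over 30 mm or tipped (distance of jar from where it was at the start of the episode above 0.03 m or angle between jar's own z axis and vertical above 0.3 rad).
It fails at once if the heart tin pushed over 30 mm or tipped (distance of heart_tin from where it was at the start of the episode above 0.03 m or angle between heart_tin's own z axis and vertical above 0.3 rad).
It also fails if it takes over 58 s, if anything falls off the work surface, if the arm or the gripper's body presses on something with over 40 N, if the wrist force passes 120 N, or if a joint passes its speed limit or range.

## Working session

There is one attempt and no reset: what is moved stays moved. The work goes in short steps, Python scripts to look and compute and a tool call to move; the robot and the scene stay as the last step left them, time stands still between calls to the robot, and variables do not carry over. Pictures are saved under pics/ and viewed, at most 10 in all, crops included, and the job is handed in when it is done.

Besides the shell and the picture viewer there is one more tool, called after ">>>" as a command line: name --argument value ..., lists and objects as JSON in quotes. carry_out: Moves the arm, as the interface text tells. Shift numbers are shares of 15 cm and turn numbers shares of 6 degrees, none past 1 either way. Its arguments: {"type":"object","properties":{"hand":{"type":"array"},"translation":{"type":"array"},"rot":{"type":"array"},"newtons":{"type":"number"}},"required":["hand","translation","rot"]}

```bash
mkdir -p pics; cat > h.py <<'E'
import numpy as np, cv2
from scipy.spatial.transform import Rotation as R
from cell import robot
def shot(name):
    s=robot.observe(); d=robot.get_image(name)
    if 'T' in d: T=np.array(d['T'])
    else:
        W=np.eye(4); W[:3,:3]=R.from_quat(s['ee_rot']).as_matrix(); W[:3,3]=s['position']; T=W@np.array(d['mount'])
    return d['img'],d['range_z'],np.array(d['camera_matrix']),T
def cloud(z,K,T):
    v,u=np.indices(z.shape); p=np.stack([(u-K[0,2])/K[0,0]*z,-(v-K[1,2])/K[1,1]*z,-z],-1)
    return p@T[:3,:3].T+T[:3,3]
def save(n,img): cv2.imwrite('pics/'+n,cv2.cvtColor(img,cv2.COLOR_RGB2BGR))
E
python3 - <<'E'
from h import *
for n in('top','side'):
    i,z,K,T=shot(n); save(n+'.png',i); np.savez(n+'.npz',i=i,z=z,K=K,T=T)
    print(n,K.tolist(),T.round(3).tolist())
print({k:v for k,v in robot.observe().items()}, robot.nose_length)
E
```

```text
top [[462.09598868939116, 0.0, 277.9695013695652], [0.0, 462.09598868939116, 206.63923006848665], [0.0, 0.0, 1.0]] [[0.025, 0.988, -0.149, 0.398], [-1.0, 0.024, -0.014, -0.021], [-0.01, 0.15, 0.989, 1.548], [0.0, 0.0, 0.0, 1.0]]
side [[472.10071551011544, 0.0, 275.93707011904223], [0.0, 472.10071551011544, 207.376079252448], [0.0, 0.0, 1.0]] [[0.789, 0.331, -0.518, -0.092], [-0.614, 0.429, -0.662, -0.911], [0.003, 0.841, 0.542, 0.828], [0.0, 0.0, 0.0, 1.0]]
{'t': 0.1, 'joint_positions': array([ 9.85898324e-01,  2.21142825e-01,  1.52755080e+00,  2.56379952e-05,
        1.39471303e+00, -1.26107479e-01]), 'qvel': array([-0.0006972 , -0.00335177, -0.00114632,  0.00157275,  0.00121613,
       -0.00058422]), 'joint_torque': array([ 3.80542524e-04, -4.98245180e+01, -3.90548873e+01, -2.66358766e-04,
        5.68004732e-03, -1.22576494e-04]), 'position': array([0.27648588, 0.55990804, 0.24428274]), 'ee_rot': array([ 2.27390773e-01,  9.73803170e-01, -8.45895754e-04, -3.27522092e-04]), 'ft_force': array([0.77624882, 0.10333314, 0.09803553]), 'torque': array([-0.01865285,  0.04611551,  0.00159713]), 'grip_force': 0.0, 'grip_width': 0.08539874483538253} 0.014
```

View pics/top.png

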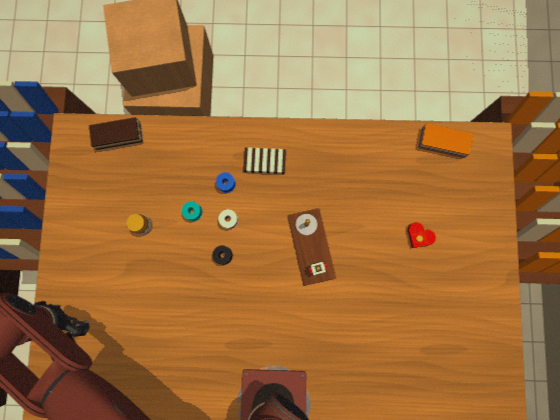

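View pics/side.png

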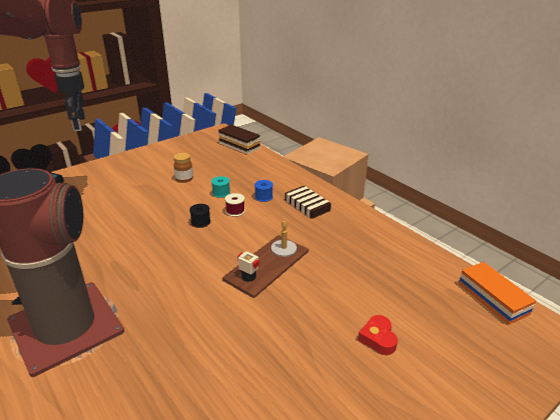

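The top view shows the jar (137,223), the chocolate box (265,160), the heart tin (421,236), the dispenser's disc and spindle (306,224) and the lock (318,268). Spool candidates in top / side view:
- turquoise (191,211) / (221,187)
- blue (225,182) / (263,190)
- black (222,255) / (200,215)
- cream flanges with burgundy winding (228,219) / (235,204): this is the one to take

I'll check it in a crop.

```bash
python3 - <<'E'
from h import *
t=np.load('top.npz'); s=np.load('side.npz')
a=cv2.resize(t['i'][170:290,170:350],None,fx=3.2,fy=3.2,interpolation=cv2.INTER_CUBIC)
b=cv2.resize(s['i'][165:300,185:320],None,fx=2.8,fy=2.8,interpolation=cv2.INTER_CUBIC)[:384]
b=b[:384]; b=cv2.copyMakeBorder(b,0,384-b.shape[0],0,0,cv2.BORDER_CONSTANT)
save('crop.png',cv2.resize(np.hstack([a,b]),(800,int(384*800/(a.shape[1]+b.shape[1])))))
P=cloud(t['z'],t['K'],t['T']); 
def st(n,c,r,lo,hi):
    q=P[c[1]-r:c[1]+r+1,c[0]-r:c[0]+r+1].reshape(-1,3); q=q[(q[:,2]>lo)&(q[:,2]<hi)]
    e=cv2.minEnclosingCircle((q[:,:2]*1000).astype('f4')); print(n,len(q),q.mean(0).round(4),'circ mm',np.round(e[0],1),round(e[1],1))
    return q
st('spool',(228,219),16,.04,.06); st('black',(222,255),16,.04,.06);st('turq',(191,211),16,.04,.06);st('blue',(225,182),16,.04,.06)
st('disc',(306,224),16,.014,.024); st('spindle',(306,222),14,.06,.12)
st('lock',(318,268),14,.06,.10); st('jar',(137,223),18,.07,.11);st('box',(265,160),30,.02,.04);st('heart',(421,236),22,.02,.04)
q=P[195:300,275:350].reshape(-1,3); q=q[(q[:,2]>.008)&(q[:,2]<.016)]
print('base',cv2.minAreaRect((q[:,:2]*1000).astype('f4')))
# side cloud
P2=cloud(s['z'],s['K'],s['T']); q=P2[180:300,185:320].reshape(-1,3)
for lo,hi,n in((.008,.0155,'base'),):
    w=q[(q[:,2]>lo)&(q[:,2]<hi)]; print(n,len(w),cv2.minAreaRect((w[:,:2]*1000).astype('f4')))
w=P2[190:218,222:248].reshape(-1,3); w=w[(w[:,2]>.044)&(w[:,2]<.056)]; print('spool side',cv2.minEnclosingCircle((w[:,:2]*1000).astype('f4')))
E
```

```text
spool 251 [0.5826 0.1659 0.0508] circ mm [582.6 166.1] 30.7
black 256 [0.4644 0.1801 0.0503] circ mm [464.7 180.3] 30.9
turq 254 [0.6068 0.2884 0.0504] circ mm [606.9 289.2] 30.8
blue 245 [0.7069 0.1805 0.0502] circ mm [707.3 180.9] 31.4
disc 485 [ 0.5691 -0.093   0.0177] circ mm [570.4 -97.3] 68.5
spindle 28 [ 0.5719 -0.0924  0.0944] circ mm [573.9 -92.6] 8.2
lock 153 [ 0.4284 -0.1291  0.0767] circ mm [ 429.3 -128.9] 28.8
jar 269 [0.557  0.4536 0.0896] circ mm [558.7 454.4] 29.5
box 976 [0.7859 0.0524 0.0308] circ mm [787.6  52. ] 79.0
heart 483 [ 0.5448 -0.4686  0.0286] circ mm [ 545.6 -470.9] 48.9
base ((503.74969482421875, -114.79473876953125), (338.62335205078125, 244.26991271972656), 1.5163278579711914)
base 1844 ((494.81591796875, 78.96881103515625), (476.70538330078125, 503.02142333984375), 34.664249420166016)
spool side ((580.731201171875, 165.97911071777344), 32.60755920410156)
```

View pics/crop.png

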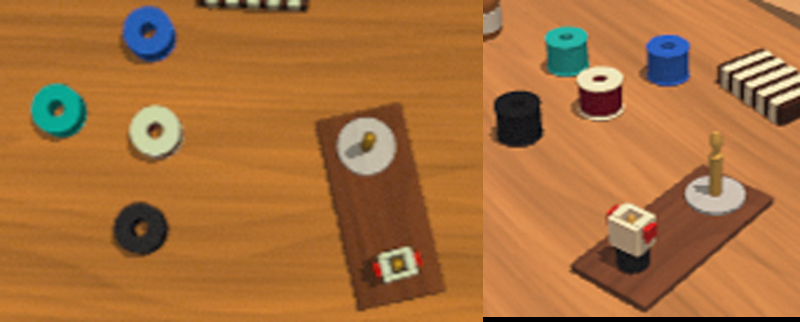

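The spool is confirmed by its cream flanges and burgundy winding, at about (0.582, 0.166), top 50 mm. The measured spindle-to-lock distance is 148 mm against 150 given. The lock's button axis looks to be at about 104° yaw, so I'll turn the tool by +40° on the way over.

>>> carry_out --hand '[0, 0, 0, 0, 0]' --translation '[[0.2, -0.26, 0], [0.2, -0.26, 0], [0.2, -0.26, 0], [0.2, -0.26, 0], [0.2, -0.26, 0]]' --rot '[[0, 0, 0.67], [0, 0, 0.67], [0, 0, 0.67], [0, 0, 0.67], [0, 0, 0.67]]' --newtons 40

```text
t: 0.72
position: [0.4274, 0.3639, 0.2449]
ee_rot: [0.053, 0.999, -0.0, -0.0]
ft_force: [-0.2, 0.6, -0.2]
grip_width: 0.0854
grip_force: 0.0
```

>>> carry_out --hand '[0, 0, 0, 0, 0]' --translation '[[0.2, -0.26, -0.04], [0.2, -0.26, -0.04], [0.2, -0.26, -0.04], [0.2, -0.26, -0.04], [0.2, -0.26, 0]]' --rot '[[0, 0, 0.67], [0, 0, 0.67], [0, 0, 0.67], [0, 0, 0.67], [0, 0, 0.67]]'

```text
t: 1.35
position: [0.5769, 0.1688, 0.2201]
ee_rot: [-0.122, 0.993, 0.0, -0.001]
ft_force: [1.0, 0.6, -0.3]
grip_width: 0.0853
grip_force: 0.0
```

>>> carry_out --hand '[0, 0]' --translation '[[0, 0, 0], [0, 0, 0]]' --rot '[[0, 0, 0], [0, 0, 0]]'

```text
t: 1.6
position: [0.5763, 0.1704, 0.2207]
ee_rot: [-0.121, 0.993, 0.0, -0.001]
ft_force: [0.2, 0.6, -0.8]
grip_width: 0.0854
grip_force: 0.0
```

```bash
python3 - <<'E'
from h import *
i,z,K,T=shot('wrist'); save('w1.png',i); s=robot.observe(); print(s['position'],R.from_quat(s['ee_rot']).as_matrix().round(3).tolist())
P=cloud(z,K,T); q=P.reshape(-1,3); c=i.reshape(-1,3).astype(int)
m=(q[:,2]>.044)&(q[:,2]<.056)&(abs(q[:,0]-.582)<.04)&(abs(q[:,1]-.166)<.04)&(c.min(1)>110)&(z.reshape(-1)>0)
w=q[m]; print(len(w),w.mean(0)); print(cv2.minEnclosingCircle((w[:,:2]*1000).astype('f4'))); e=cv2.fitEllipse(cv2.convexHull((w[:,:2]*1000).astype('f4'))); print(e)
E
```

```text
[0.57608789 0.1709913  0.22087169] [[-0.971, -0.24, -0.001], [-0.24, 0.971, 0.0], [0.001, 0.0, -1.0]]
3187 [0.58198759 0.16526661 0.05089767]
((583.0206298828125, 165.57937622070312), 31.008085250854492)
((582.8410034179688, 165.46571350097656), (60.759010314941406, 61.121639251708984), 5.445833683013916)
```

View pics/w1.png

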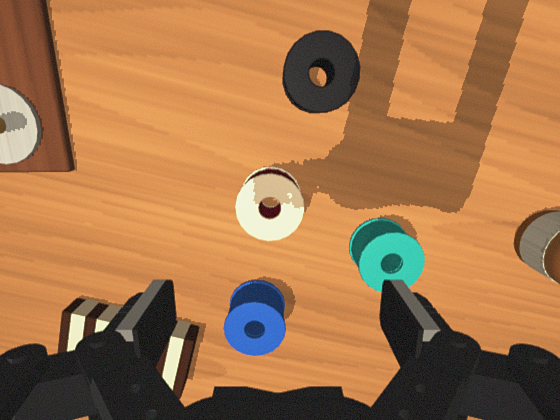

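The wrist view shows the burgundy spool's cream top at (270,205), centred at (0.583, 0.1655) with radius 30.7 mm. The blue, black and turquoise spools stand clear of the fingers. I'll go down on it.

>>> carry_out --hand '[0, 0, 0, 0, 0]' --translation '[[0.045, -0.037, -0.25], [0, 0, -0.3], [0, 0, -0.3], [0, 0, -0.23], [0, 0, -0.15]]' --rot '[[0, 0, 0], [0, 0, 0], [0, 0, 0], [0, 0, 0], [0, 0, 0]]'

```text
t: 2.28
position: [0.5815, 0.1662, 0.0347]
ee_rot: [-0.122, 0.993, 0.0, -0.001]
ft_force: [0.5, -0.1, -0.1]
grip_width: 0.0855
grip_force: 0.0
```

>>> carry_out --hand '[0, 0.3, 0.5, 0.5, 0.5]' --translation '[[0, 0, 0], [0, 0, 0], [0, 0, 0], [0, 0, 0], [0, 0, 0]]' --rot '[[0, 0, 0], [0, 0, 0], [0, 0, 0], [0, 0, 0], [0, 0, 0]]' --newtons 40

```text
t: 2.9
position: [0.5849, 0.1654, 0.0391]
ee_rot: [-0.121, 0.993, 0.0, 0.002]
ft_force: [-1.9, 1.6, 6.9]
grip_width: 0.0595
grip_force: 43.7
```

```bash
python3 - <<'E'
from h import *
i,z,K,T=shot('wrist'); j,_,_,_=shot('side'); s=robot.observe(); print(s['position'],s['ft_force'],s['torque'],s['grip_width'])
b=cv2.resize(j[130:250,170:310],(490,420),interpolation=cv2.INTER_CUBIC)
save('w2.png',cv2.resize(np.hstack([i[:, 100:460],b]),(800,395)))
P=cloud(z,K,T); q=P.reshape(-1,3); c=i.reshape(-1,3).astype(int)
m=(q[:,2]>.04)&(q[:,2]<.065)&(np.hypot(q[:,0]-.583,q[:,1]-.1655)<.032)&(c.min(1)>110)
w=q[m]; print(len(w),w.mean(0)); u,sv,v=np.linalg.svd(w-w.mean(0),full_matrices=False); print('normal',v[2],sv); print(cv2.minEnclosingCircle((w[:,:2]*1000).astype('f4')))
E
```

```text
[0.58492545 0.16544237 0.03908023] [-1.82521212  1.37853802  6.69625633] [ 0.13455874  0.26949336 -0.03387871] 0.059014870851048756
15514 [0.580981   0.16490575 0.05096679]
normal [-0.00133162 -0.00271051  0.99999544] [2.00418683 1.96962014 0.07271297]
((583.2825317382812, 165.35252380371094), 31.05633544921875)
```

View pics/w2.png

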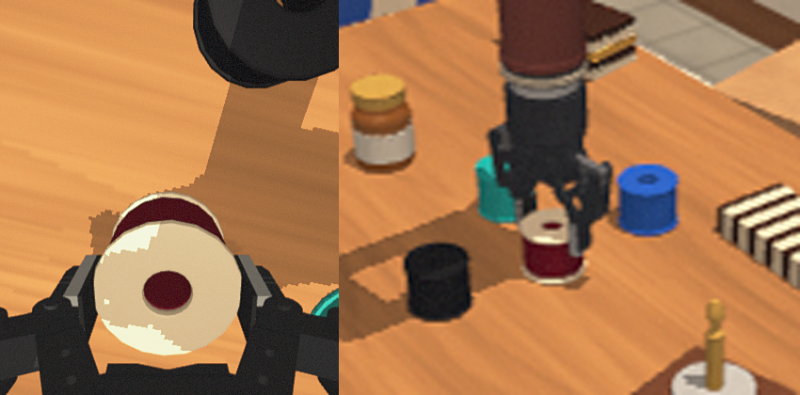

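The spool is level between the pads at (0.5832, 0.1654). I'll lift it.

>>> carry_out --hand '[0.5, 0.5, 0.5, 0.5, 0.5]' --translation '[[0, 0, 0.05], [0, 0, 0.1], [0, 0, 0.25], [0, 0, 0.3], [0, 0, 0.3]]' --rot '[[0, 0, 0], [0, 0, 0], [0, 0, 0], [0, 0, 0], [0, 0, 0]]'

```text
t: 3.62
position: [0.5834, 0.1647, 0.189]
ee_rot: [-0.121, 0.993, -0.0, 0.0]
ft_force: [0.0, -0.4, -2.1]
grip_width: 0.0595
grip_force: 43.8
```

>>> carry_out --hand '[0.5, 0.5, 0.5, 0.5, 0.5]' --translation '[[0, -0.2, 0], [0, -0.25, 0], [-0.05, -0.25, 0], [0, -0.2, 0], [0, 0, 0]]' --rot '[[0, 0, 0], [0, 0, 0], [0, 0, 0], [0, 0, 0], [0, 0, 0]]'

```text
t: 4.25
position: [0.5761, 0.0277, 0.1878]
ee_rot: [-0.12, 0.993, -0.0, 0.0]
ft_force: [-0.1, 0.6, -1.0]
grip_width: 0.0594
grip_force: 43.8
```

>>> carry_out --hand '[0.5, 0.5]' --translation '[[0, 0, 0], [0, 0, 0]]' --rot '[[0, 0, 0], [0, 0, 0]]'

```text
t: 4.5
position: [0.576, 0.0307, 0.187]
ee_rot: [-0.122, 0.993, 0.0, 0.0]
ft_force: [0.6, -0.7, -1.5]
grip_width: 0.059
grip_force: 43.8
```

```bash
cat > m.py <<'E'
from h import *
import sys
i,z,K,T=shot('wrist'); save(sys.argv[1],i); s=robot.observe(); p=s['position']; print('tcp',p.round(4),s['ft_force'].round(1),s['grip_width'])
np.savez('w.npz',i=i,z=z,K=K,T=T,p=p)
P=cloud(z,K,T); q=P.reshape(-1,3); c=i.reshape(-1,3).astype(int); ok=z.reshape(-1)>0
m=ok&(abs(q[:,2]-p[2]-.013)<.015)&(np.hypot(q[:,0]-p[0],q[:,1]-p[1])<.034)&(c.min(1)>110)
if m.sum()>500:
    w=q[m]; u,sv,v=np.linalg.svd(w-w.mean(0),full_matrices=False); print('spool top z',w[:,2].mean(),'normal',v[2].round(3),cv2.minEnclosingCircle((w[:,:2]*1000).astype('f4')))
near=ok&(np.hypot(q[:,0]-.572,q[:,1]+.0925)<.06)
w=q[near&(abs(q[:,2]-.018)<.004)&(c.max(1)-c.min(1)<40)&(c.min(1)>90)]
if len(w)>50: print('disc',len(w),w[:,2].mean(),cv2.fitEllipse(cv2.convexHull((w[:,:2]*1000).astype('f4'))))
w=q[near&(q[:,2]>.075)&(q[:,2]<.112)&(np.hypot(q[:,0]-.572,q[:,1]+.0925)<.02)]
if len(w)>5: print('head',len(w),w.mean(0),cv2.minEnclosingCircle((w[:,:2]*1000).astype('f4')),w[:,2].max(), w[w[:,2]>w[:,2].max()-.003].mean(0))
E
python3 m.py w3.png
```

```text
tcp [0.576  0.0307 0.1869] [ 0.2  0.1 -0.5] 0.05883518093512971
spool top z 0.19886261748582207 normal [ 0.001 -0.003  1.   ] ((574.6792602539062, 30.102144241333008), 31.414730072021484)
disc 4505 0.018805493843963746 ((573.5235595703125, -93.2994613647461), (70.80701446533203, 71.2537612915039), 31.103927612304688)
head 867 [ 0.57182434 -0.09083248  0.09453908] ((573.23193359375, -93.21808624267578), 8.264966011047363) 0.1081550424803625 [ 0.57329956 -0.09298188  0.1065002 ]
```

View pics/w3.png

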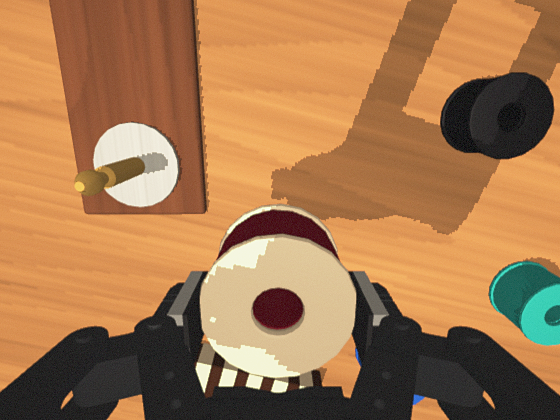

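The spool is level in the grip. The spindle shows at (90,180), with its axis at (573.3, -93.2) mm from both the disc fit and the tip. I need a shift of -123.3 mm in y and -1.3 mm in x.

>>> carry_out --hand '[0.5, 0.5, 0.5, 0.5, 0.5]' --translation '[[-0.009, -0.15, 0], [0, -0.25, 0], [0, -0.25, 0], [0, -0.15, 0], [0, -0.022, 0]]' --rot '[[0, 0, 0], [0, 0, 0], [0, 0, 0], [0, 0, 0], [0, 0, 0]]'

```text
t: 5.18
position: [0.5748, -0.0941, 0.1868]
ee_rot: [-0.121, 0.993, 0.0, -0.0]
ft_force: [0.2, -0.4, -2.1]
grip_width: 0.0594
grip_force: 43.9
```

>>> carry_out --hand '[0.5, 0.5, 0.5]' --translation '[[0, 0, -0.1], [0, 0, 0], [0, 0, 0]]' --rot '[[0, 0, 0], [0, 0, 0], [0, 0, 0]]'

```text
t: 5.55
position: [0.5745, -0.0925, 0.1713]
ee_rot: [-0.122, 0.993, 0.0, -0.0]
ft_force: [0.8, 0.1, -1.4]
grip_width: 0.0593
grip_force: 43.9
```

```bash
python3 m.py w4.png
```

```text
tcp [ 0.5747 -0.0927  0.1717] [ 0.3 -0.6 -2.1] 0.059080116606267746
spool top z 0.1831237993672113 normal [ 0.002 -0.004  1.   ] ((572.9097290039062, -92.97817993164062), 31.43004608154297)
disc 3012 0.019017672002302925 ((573.0167236328125, -93.79981994628906), (69.96455383300781, 70.59890747070312), 20.758495330810547)
```

>>> carry_out --hand '[0.5, 0.5, 0.5, 0.5, 0.5]' --translation '[[0, 0, -0.08], [0, 0, -0.08], [0, 0, -0.08], [0, 0, -0.08], [0, 0, -0.04]]' --rot '[[0, 0, 0], [0, 0, 0], [0, 0, 0], [0, 0, 0], [0, 0, 0]]'

```text
t: 6.22
position: [0.5741, -0.0934, 0.1164]
ee_rot: [-0.121, 0.993, 0.0, -0.001]
ft_force: [-0.2, 0.8, -1.5]
grip_width: 0.0595
grip_force: 43.9
```

```bash
python3 m.py w5.png
```

```text
tcp [ 0.5738 -0.0933  0.116 ] [-0.3  0.3 -2.3] 0.05920883490677741
spool top z 0.12819532372763168 normal [ 0.002 -0.003  1.   ] ((572.5812377929688, -93.80196380615234), 31.275203704833984)
disc 2703 0.018953821595659053 ((573.076171875, -93.68061828613281), (70.20817565917969, 70.77533721923828), 144.72772216796875)
head 802 [ 0.57976166 -0.09140457  0.10519909] ((575.6134033203125, -92.39472961425781), 9.314750671386719) 0.1119833019772434 [ 0.58024259 -0.09150541  0.11055095]
```

The tip is through the bore with no side force, so I'll keep lowering.

>>> carry_out --hand '[0.5, 0.5, 0.5, 0.5, 0.5]' --translation '[[0, 0, -0.08], [0, 0, -0.08], [0, 0, -0.08], [0, 0, -0.07], [0, 0, -0.03]]' --rot '[[0, 0, 0], [0, 0, 0], [0, 0, 0], [0, 0, 0], [0, 0, 0]]'

```text
t: 6.9
position: [0.5741, -0.0933, 0.0657]
ee_rot: [-0.121, 0.993, 0.0, -0.001]
ft_force: [0.4, -0.6, -0.9]
grip_width: 0.0592
grip_force: 43.9
```

>>> carry_out --hand '[0.5, 0.5, 0.5]' --translation '[[0, 0, -0.02], [0, 0, -0.02], [0, 0, 0]]' --rot '[[0, 0, 0], [0, 0, 0], [0, 0, 0]]'

```text
t: 7.28
position: [0.5747, -0.0935, 0.0608]
ee_rot: [-0.121, 0.993, -0.0, 0.0]
ft_force: [0.2, 0.4, -1.0]
grip_width: 0.0595
grip_force: 43.9
```

```bash
python3 m.py w6.png
```

```text
tcp [ 0.5748 -0.0935  0.061 ] [ 0.1 -0.  -0.8] 0.0592808264295778
spool top z 0.07265016100508766 normal [-0.    -0.003  1.   ] ((571.6184692382812, -94.19755554199219), 32.885475158691406)
disc 2087 0.01886315456956712 ((573.0687866210938, -93.9915771484375), (70.43038940429688, 70.81828308105469), 29.260047912597656)
head 3367 [ 0.57010353 -0.09476987  0.09479816] ((573.2706909179688, -94.1716079711914), 8.283117294311523) 0.10848140292428204 [ 0.57289442 -0.09414953  0.10674412]
```

>>> carry_out --hand '[0.5, 0.5, 0.5, 0.5]' --translation '[[0, 0, -0.013], [0, 0, -0.013], [0, 0, -0.006], [0, 0, 0]]' --rot '[[0, 0, 0], [0, 0, 0], [0, 0, 0], [0, 0, 0]]'

```text
t: 7.82
position: [0.5749, -0.0935, 0.0571]
ee_rot: [-0.121, 0.993, -0.0, 0.0]
ft_force: [-4.2, -0.2, 7.0]
grip_width: 0.0592
grip_force: 44.4
```

It touches down with a 7 N contact. I'll release, back off straight up, and check that the spool stayed down.

>>> carry_out --hand '[0.25, 0.1, 0, 0, 0]' --translation '[[0, 0, 0], [0, 0, 0], [0, 0, 0], [0, 0, 0], [0, 0, 0.03]]' --rot '[[0, 0, 0], [0, 0, 0], [0, 0, 0], [0, 0, 0], [0, 0, 0]]'

```text
t: 8.45
position: [0.5743, -0.0934, 0.0602]
ee_rot: [-0.121, 0.993, 0.0, -0.0]
ft_force: [0.0, -0.4, 0.2]
grip_width: 0.0854
grip_force: 0.0
```

>>> carry_out --hand '[0, 0, 0, 0, 0]' --translation '[[0, 0, 0.2], [0, 0, 0.3], [0, 0, 0.3], [-0.15, -0.03, 0], [0, 0, 0]]' --rot '[[0, 0, 0], [0, 0, 0], [0, 0, 0], [0, 0, 0], [0, 0, 0]]'

```text
t: 9.07
position: [0.5517, -0.0981, 0.1813]
ee_rot: [-0.121, 0.993, -0.0, 0.0]
ft_force: [0.2, -0.3, -0.1]
grip_width: 0.0852
grip_force: 0.0
```

```bash
python3 - <<'E'
from h import *
i,z,K,T=shot('wrist'); s=robot.observe(); print(s['position'])
P=cloud(z,K,T); q=P.reshape(-1,3); c=i.reshape(-1,3).astype(int); ok=z.reshape(-1)>0
f=lambda m:q[m&ok]
w=f((abs(q[:,2]-.068)<.006)&(np.hypot(q[:,0]-.573,q[:,1]+.0935)<.036)&(c.min(1)>110)); print('spool',len(w),w.mean(0),cv2.minEnclosingCircle((w[:,:2]*1000).astype('f4')))
N=(abs(q[:,0]-.4285)<.04)&(abs(q[:,1]+.129)<.04)
w=f(N&(abs(q[:,2]-.078)<.005)&(c.min(1)>110)); print('lock',len(w),w[:,2].mean(),cv2.minAreaRect((w[:,:2]*1000).astype('f4')))
r=f(N&(c[:,0]>100)&(c[:,1]<60)&(c[:,2]<60)&(q[:,2]>.05)); print('red',len(r))
d=r-r.mean(0); _,_,v=np.linalg.svd(d[:,:2],full_matrices=False); print(v[0],np.degrees(np.arctan2(v[0][1],v[0][0])))
for sg in(1,-1):
    k=r[(d[:,:2]@v[0])*sg>0]; print(len(k),k.mean(0),k.min(0),k.max(0))
w=f(N&(q[:,2]>.07)); print('all',cv2.minAreaRect((w[:,:2]*1000).astype('f4')))
h=q[ok&N&(c[:,0]>c[:,2]+50)&(c[:,1]>80)&(q[:,2]>.07)]; print('post',len(h),h.mean(0) if len(h) else 0)
save('w7.png',i)
E
```

```text
[ 0.55199788 -0.09798276  0.18069119]
spool 4024 [ 0.57060964 -0.09378364  0.06898928] ((573.2388916015625, -93.18251037597656), 30.910350799560547)
lock 2234 0.0787247249515083 ((431.2044982910156, -129.3291778564453), (28.571449279785156, 41.15702819824219), 15.9177827835083)
red 383
[-0.28890317  0.95735832] 106.79230169157053
212 [ 0.42287208 -0.10595721  0.07457336] [ 0.4125764  -0.11169868  0.06008855] [ 0.42992775 -0.10112645  0.07925123]
171 [ 0.4372542  -0.15353339  0.07446384] [ 0.42779692 -0.15872757  0.05930333] [ 0.44498329 -0.14854535  0.07933075]
all ((431.0712890625, -129.4635009765625), (29.097257614135742, 55.9422492980957), 16.073911666870117)
post 1022 [ 0.43185705 -0.12955308  0.07615585]
```

View pics/w7.png

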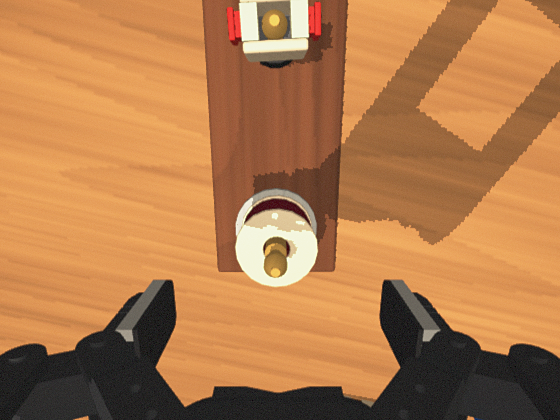

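The spool sits at z ≈ 68 mm top, centred on the axis, with the spindle head above it. The lock is cut off at the top edge of the image (275,25), so I'll move over it to measure it.

>>> carry_out --hand '[0, 0, 0, 0, 0]' --translation '[[-0.25, -0.07, 0], [-0.25, -0.07, 0], [-0.2, -0.06, 0], [0, 0, 0], [0, 0, 0]]' --rot '[[0, 0, 0], [0, 0, 0], [0, 0, 0], [0, 0, 0], [0, 0, 0]]'

```text
t: 9.75
position: [0.448, -0.128, 0.1805]
ee_rot: [-0.121, 0.993, 0.0, 0.0]
ft_force: [0.2, 0.0, -0.8]
grip_width: 0.0854
grip_force: 0.0
```

```bash
python3 - <<'E'
from h import *
i,z,K,T=shot('wrist'); s=robot.observe(); print(s['position'],s['ee_rot'])
P=cloud(z,K,T); q=P.reshape(-1,3); c=i.reshape(-1,3).astype(int); ok=z.reshape(-1)>0
N=ok&(abs(q[:,0]-.4285)<.04)&(abs(q[:,1]+.129)<.04)
w=q[N&(abs(q[:,2]-.078)<.004)&(c.min(1)>110)]; print('lock',len(w),w[:,2].mean(),cv2.minAreaRect((w[:,:2]*1000).astype('f4')))
w=q[N&(q[:,2]>.07)]; print('all',cv2.minAreaRect((w[:,:2]*1000).astype('f4')))
r=q[N&(c[:,0]>100)&(c[:,1]<60)&(c[:,2]<60)&(q[:,2]>.055)]; d=r-r.mean(0); _,_,v=np.linalg.svd(d[:,:2],full_matrices=False)
k=[r[(d[:,:2]@v[0])*sg>0] for sg in(1,-1)]; print([a.mean(0).round(4) for a in k]); e=k[0].mean(0)-k[1].mean(0); print(np.degrees(np.arctan2(e[1],e[0])))
h=q[N&(c[:,0]>c[:,2]+50)&(c[:,1]>80)&(q[:,2]>.07)]; print('post',len(h),h.mean(0),h[h[:,2]>h[:,2].max()-.003].mean(0))
save('w8.png',i)
E
```

```text
[ 0.4481106  -0.12789775  0.18051221] [-1.21200286e-01  9.92628044e-01  4.35321554e-05  2.34595367e-04]
lock 1960 0.07882642162350345 ((428.3789367675781, -130.51885986328125), (33.90549850463867, 40.56538009643555), 17.274356842041016)
all ((431.2525634765625, -134.9729461669922), (40.19270324707031, 89.6657943725586), 25.3299617767334)
[array([ 0.4199, -0.107 ,  0.075 ]), array([ 0.435 , -0.1537,  0.075 ])]
107.8665873709362
post 1974 [ 0.43109766 -0.12929595  0.09133453] [ 0.43033645 -0.13015855  0.25234022]
```

View pics/w8.png

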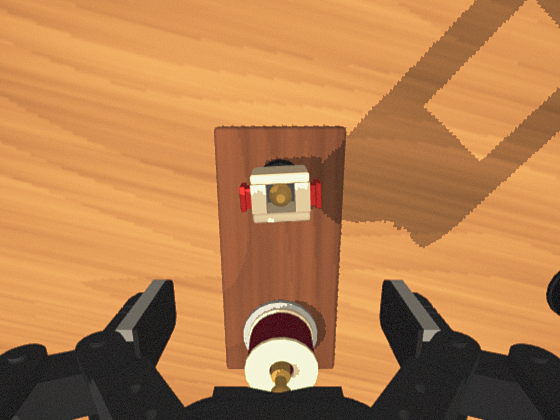

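The lock is centred at (280,192), i.e. (428.4, -130.5) mm, with its button axis at about 107.6°, so the tool turns by a further +3.5°. I'll move over it, descend, and pinch.

>>> carry_out --hand '[0, 0, 0, 0, 0]' --translation '[[-0.13, -0.017, 0], [0, 0, -0.1], [0, 0, -0.2], [0, 0, -0.2], [0, 0, 0]]' --rot '[[0, 0, 0.6], [0, 0, 0], [0, 0, 0], [0, 0, 0], [0, 0, 0]]'

```text
t: 10.42
position: [0.4261, -0.1292, 0.1024]
ee_rot: [-0.152, 0.988, 0.002, -0.002]
ft_force: [0.9, 0.7, -0.5]
grip_width: 0.0857
grip_force: 0.0
```

```bash
cat > l.py <<'E'
from h import *
import sys
i,z,K,T=shot('wrist'); s=robot.observe(); p=s['position']; M=R.from_quat(s['ee_rot']).as_matrix(); print(p.round(4),'yaw',np.degrees(np.arctan2(M[1,1],M[0,1])),s['ft_force'].round(1),s['grip_width'])
P=cloud(z,K,T); q=P.reshape(-1,3); c=i.reshape(-1,3).astype(int); ok=z.reshape(-1)>0
X=float(sys.argv[1]);Y=float(sys.argv[2]);Z=float(sys.argv[3])
N=ok&(np.hypot(q[:,0]-X,q[:,1]-Y)<.035)
w=q[N&(abs(q[:,2]-Z)<.006)&(c.min(1)>110)]; print('lock',len(w),w[:,2].mean(),cv2.minAreaRect((w[:,:2]*1000).astype('f4')))
_,sv,v=np.linalg.svd(w-w.mean(0),full_matrices=False); print('n',v[2].round(3))
r=q[N&(c[:,0]>100)&(c[:,1]<60)&(c[:,2]<60)&(q[:,2]>Z-.02)&(q[:,2]<Z+.003)]
if len(r)>20:
    t=(r-w.mean(0))[:,:2]@M[:2,1]; print('red',len(r),'extent along y',t.min(),t.max())
save(sys.argv[4],i)
E
python3 l.py .4284 -.1305 .078 w9.png
```

```text
[ 0.4273 -0.1298  0.1042] yaw 107.49051303249387 [ 0.1 -0.2  1. ] 0.08529975549528523
lock 3601 0.07887007558608619 ((428.0987548828125, -130.34945678710938), (34.03211975097656, 40.01910400390625), 17.1505184173584)
n [-0.001 -0.002  1.   ]
red 1161 extent along y -0.02797549344276663 0.028189756942143655
```

>>> carry_out --hand '[0, 0, 0, 0, 0]' --translation '[[0.006, -0.004, -0.14], [0, 0, -0.14], [0, 0, 0], [0, 0, 0], [0, 0, 0]]' --rot '[[0, 0, 0], [0, 0, 0], [0, 0, 0], [0, 0, 0], [0, 0, 0]]'

```text
t: 11.1
position: [0.4297, -0.1316, 0.0649]
ee_rot: [-0.152, 0.988, -0.001, 0.001]
ft_force: [-0.1, -0.2, 0.5]
grip_width: 0.0855
grip_force: 0.0
```

>>> carry_out --hand '[0.3, 0.5, 0.7, 0.7, 0.7]' --translation '[[0, 0, 0], [0, 0, 0], [0, 0, 0], [0, 0, 0], [0, 0, 0]]' --rot '[[0, 0, 0], [0, 0, 0], [0, 0, 0], [0, 0, 0], [0, 0, 0]]' --newtons 35

```text
t: 11.72
position: [0.4291, -0.1313, 0.0648]
ee_rot: [-0.152, 0.988, -0.0, 0.0]
ft_force: [-4.5, 2.2, 11.6]
grip_width: 0.044
grip_force: 34.9
```

```bash
python3 l.py .4284 -.1305 .078 w10.png
```

```text
[ 0.4291 -0.1313  0.0648] yaw 107.5103152703139 [-3.9  1.9 11.4] 0.043912217215240544
lock 5752 0.0788296451761527 ((428.2830810546875, -130.89328002929688), (34.8097038269043, 40.09856033325195), 16.669456481933594)
n [-0.003 -0.003  1.   ]
red 1212 extent along y -0.02215743071931085 0.022122300082312578
```

Both buttons are pressed evenly: the opening reads 44 mm and each side 22 mm. Lifting.

>>> carry_out --hand '[0.7, 0.7, 0.7, 0.7, 0.7]' --translation '[[0, 0, 0.02], [0, 0, 0.05], [0, 0, 0.1], [0, 0, 0.1], [0, 0, 0.15]]' --rot '[[0, 0, 0], [0, 0, 0], [0, 0, 0], [0, 0, 0], [0, 0, 0]]'

```text
t: 12.4
position: [0.4284, -0.1311, 0.1276]
ee_rot: [-0.152, 0.988, 0.0, -0.0]
ft_force: [-0.0, -0.1, -0.6]
grip_width: 0.0438
grip_force: 36.3
```

>>> carry_out --hand '[0.7, 0.7, 0.7, 0.7]' --translation '[[0, 0, 0.15], [0, 0, 0.1], [0, 0, 0], [0, 0, 0]]' --rot '[[0, 0, 0], [0, 0, 0], [0, 0, 0], [0, 0, 0]]'

```text
t: 12.9
position: [0.4281, -0.1309, 0.1634]
ee_rot: [-0.152, 0.988, 0.0, -0.0]
ft_force: [0.8, -0.4, -1.5]
grip_width: 0.0436
grip_force: 36.3
```

```bash
python3 l.py .4284 -.1305 .178 w11.png
```

```text
[ 0.428  -0.1308  0.1631] yaw 107.51136744413036 [ 0.2 -0.7 -1.1] 0.044016417887856665
lock 5589 0.17718373438718016 ((427.3520202636719, -130.58644104003906), (34.31511306762695, 40.084739685058594), 17.47414779663086)
n [-0.    -0.003  1.   ]
red 1283 extent along y -0.02203673886798563 0.02203282820555553
```

The lock is free and level. I'll carry it over the spindle, +145.8 mm in x and +37.2 mm in y.

>>> carry_out --hand '[0.7, 0.7, 0.7, 0.7, 0.7]' --translation '[[0.15, 0.038, 0], [0.25, 0.06, 0], [0.25, 0.06, 0], [0.2, 0.06, 0], [0.122, 0.03, 0]]' --rot '[[0, 0, 0], [0, 0, 0], [0, 0, 0], [0, 0, 0], [0, 0, 0]]'

```text
t: 13.58
position: [0.575, -0.0932, 0.1623]
ee_rot: [-0.153, 0.988, 0.001, -0.001]
ft_force: [-0.8, -0.3, -0.6]
grip_width: 0.0437
grip_force: 36.3
```

>>> carry_out --hand '[0.7, 0.7, 0.7, 0.7]' --translation '[[0, 0, -0.1], [0, 0, 0], [0, 0, 0], [0, 0, 0]]' --rot '[[0, 0, 0], [0, 0, 0], [0, 0, 0], [0, 0, 0]]'

```text
t: 14.08
position: [0.5741, -0.0943, 0.1493]
ee_rot: [-0.152, 0.988, -0.0, 0.0]
ft_force: [0.5, 0.4, -0.1]
grip_width: 0.0437
grip_force: 36.3
```

```bash
python3 l.py .573 -.0934 .163 w12.png; python3 - <<'E'
from h import *
i,z,K,T=shot('wrist'); P=cloud(z,K,T)
q=P.reshape(-1,3); c=i.reshape(-1,3).astype(int)
m=(np.hypot(q[:,0]-.573,q[:,1]+.0934)<.015)&(abs(q[:,2]-.1)<.009); w=q[m]; print('tip',len(w),w.mean(0) if len(w) else 0, w[:,:2].min(0) if len(w) else 0,w[:,:2].max(0) if len(w) else 0)
E
```

```text
[ 0.5743 -0.0942  0.1495] yaw 107.48569554779995 [-0.  -0.1 -1.2] 0.04378334396356334
lock 5619 0.163116353330675 ((573.4036865234375, -93.93963623046875), (33.99123001098633, 40.089168548583984), 17.66324234008789)
n [-0.002 -0.002  1.   ]
red 1283 extent along y -0.02199669917491845 0.02211543781364592
tip 138 [ 0.56707917 -0.09582212  0.09610224] [ 0.56558801 -0.10141133] [ 0.57131334 -0.08872349]
```

View pics/w12.png

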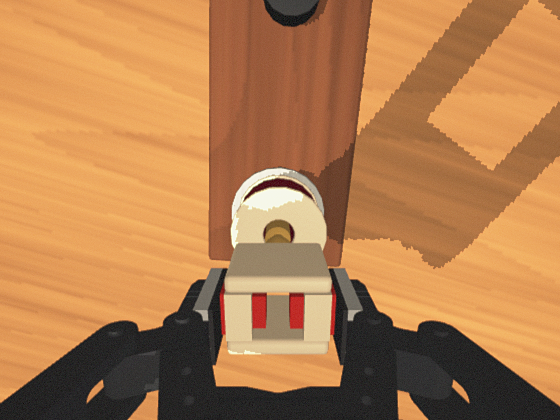

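The lock, at (277,300), is over the spindle with both buttons in and off by less than 1 mm. The spool is seated below it and the rest post is empty. Lowering in small steps.

>>> carry_out --hand '[0.7, 0.7, 0.7, 0.7, 0.7]' --translation '[[0, 0.002, -0.07], [0, 0, -0.07], [0, 0, -0.07], [0, 0, -0.07], [0, 0, -0.03]]' --rot '[[0, 0, 0], [0, 0, 0], [0, 0, 0], [0, 0, 0], [0, 0, 0]]'

```text
t: 14.8
position: [0.5738, -0.0935, 0.1012]
ee_rot: [-0.152, 0.988, 0.0, -0.001]
ft_force: [0.3, 0.1, -0.7]
grip_width: 0.0441
grip_force: 36.3
```

>>> carry_out --hand '[0.7, 0.7, 0.7, 0.7, 0.7]' --translation '[[0, 0, -0.02], [0, 0, -0.02], [0, 0, -0.01], [0, 0, 0], [0, 0, 0]]' --rot '[[0, 0, 0], [0, 0, 0], [0, 0, 0], [0, 0, 0], [0, 0, 0]]'

```text
t: 15.42
position: [0.5746, -0.0937, 0.0952]
ee_rot: [-0.152, 0.988, -0.0, 0.0]
ft_force: [-0.2, 0.5, -0.7]
grip_width: 0.0437
grip_force: 36.3
```

```bash
python3 l.py .573 -.0934 .109 w13.png
```

```text
[ 0.5745 -0.0937  0.0952] yaw 107.51331586773782 [ 0.2  0.4 -0.6] 0.043497731298519415
lock 5899 0.10889117589609107 ((574.255859375, -95.09733581542969), (34.4895133972168, 53.21684265136719), 17.215200424194336)
n [-0.009 -0.004  1.   ]
red 1214 extent along y -0.02202490456718712 0.02206812747127417
```

>>> carry_out --hand '[0.7, 0.7, 0.7, 0.7]' --translation '[[0, 0, -0.01], [0, 0, -0.008], [0, 0, 0], [0, 0, 0]]' --rot '[[0, 0, 0], [0, 0, 0], [0, 0, 0], [0, 0, 0]]'

```text
t: 15.98
position: [0.5746, -0.0937, 0.093]
ee_rot: [-0.152, 0.988, -0.0, 0.0]
ft_force: [-3.6, 0.3, 4.6]
grip_width: 0.0437
grip_force: 37.8
```

It's touching down. Now I'll release and retreat upward.

>>> carry_out --hand '[0.5, 0.3, 0.1, 0, 0]' --translation '[[0, 0, 0], [0, 0, 0], [0, 0, 0], [0, 0, 0], [0, 0, 0]]' --rot '[[0, 0, 0], [0, 0, 0], [0, 0, 0], [0, 0, 0], [0, 0, 0]]'

```text
t: 16.6
position: [0.5744, -0.0936, 0.0922]
ee_rot: [-0.152, 0.988, 0.0, -0.0]
ft_force: [-0.8, 0.0, 0.1]
grip_width: 0.0855
grip_force: 0.0
```

>>> carry_out --hand '[0, 0, 0, 0, 0]' --translation '[[0, 0, 0.1], [0, 0, 0.2], [0, 0, 0.2], [0.0, 0, 0], [0, 0, 0]]' --rot '[[0, 0, 0], [0, 0, 0], [0, 0, 0], [0, 0, 0], [0, 0, 0]]'

```text
t: 17.23
position: [0.5742, -0.0936, 0.1672]
ee_rot: [-0.152, 0.988, 0.0, -0.0]
ft_force: [-0.2, -0.3, 0.2]
grip_width: 0.0853
grip_force: 0.0
```

```bash
python3 l.py .573 -.0934 .106 w14.png
```

```text
[ 0.5737 -0.0934  0.1664] yaw 107.51187380779024 [ 0.2  0.1 -1.5] 0.08501718430595208
lock 2485 0.10686159581634055 ((573.8212280273438, -93.46719360351562), (33.60373306274414, 40.0091667175293), 18.208877563476562)
n [-0.003 -0.002  1.   ]
red 773 extent along y -0.028033628442282535 0.027972443786269213
```

View pics/w14.png

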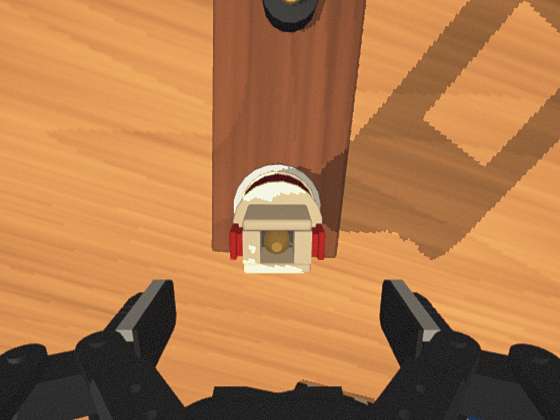

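The lock, at (277,242), sits level on the spool with its top at 106 mm, under 1 mm off the axis. Both buttons are out at ±28 mm and the gripper is clear.

```bash
python3 -c "
from cell import robot
print(robot.finish_job())"
```

```text
the job is handed in; nothing more can be done
None
```

The job is handed in, though no verdict came back: the spool is seated on the disc, the lock sits level on it with both buttons out, and the box, jar and tin were not touched.

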